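Fit a drum sleeve on the carver's spindle sander

ROBOT

A 6-joint arm with a two-finger parallel gripper is mounted at the origin on the work surface. World frame = base frame: x ahead of the robot, y to its left, z up, the work surface at z = 0. Lengths are in mm, angles in rad, forces in N, time in s.
With the tool pointing down it reaches from about 350 to 775 mm from the base axis. Payload 7.3 kg.
Tool frame: the origin (TCP) lies on the front face of the gripper's body, between the roots of the fingers; the fingertips stand 66 mm ahead of it and the grasp point (between the pads) lies 47 mm ahead of it (bot.tip_extent is the distance from the TCP to the fingertips, in mm); z points along the fingers, y is the line along which they close (so a half turn about z gives the same grasp; the last joint's range is limited). The gripper opens to 92 mm and grips with 3 to 60 N. Pads are 19 mm wide; open, the fingers measure 130 mm over their backs; the gripper's body (75 mm by 190 mm) begins 47 mm behind the grasp point.
Start: joints at [-1.246, 0.342, 1.524, -0, 1.275, -0.146], TCP at [238.162, -467.886, 292.241] pointing down, gripper open.
Joint ranges: [-2.53, 2.53], [-0.77, 2.02], [0.04, 2.7], [-1, 4.14], [0.28, 2.66], [-3.11, 3.11]. Speed limits (rad/s): [2.57, 2.57, 3.14, 3.14, 3.14, 3.14].

INTERFACE

Orientations are given as [roll, pitch, yaw] about the fixed x, y, z axes, in that order (R = Rz(yaw) Ry(pitch) Rx(roll)).
In Python, from plant import readout, viewer, order, bot gives the robot as it stands.
- The arm moves only by the shell command python3 -m creep 'ROWS'. ROWS is text: rows parted by semicolons, each of 7 numbers parted by spaces: the shift along the world's x, y, z in m, then the turn, a rotation vector about the world's x, y, z in rad, then the opening in per cent of the stroke, from 0 (shut) to 100 (fully open). A call has 1 to 8 rows; each row shifts and turns the commanded pose from where the row before left it; what a row does not reach is not made up. A row lasts 1/12 s, in which the tool goes at most 41.7 mm and 7.16 degrees, less where a joint would pass 70% of its speed; a pose out of reach is approached as far as the arm can. A call is refused whole if a number of a shift passes 0.0417 or a number of a turn 0.125, either way. A call with a gripper value outside its range is refused whole. The fingers move at their own pace and stop on an object; the grip force is fixed at half the most. Time passes only in rows, so rows that do not move let the fingers close. It gives the time, the measured TCP pose, the force, the opening and the grip force at its end, in the units of the state.
- readout.get_obs(): the state, without advancing time (a new reading comes with each control period).
- viewer.capture(name): name is "side" or "top"; returns the picture (480x640x3 uint8, red, green, blue); there is no depth.
- viewer.camera_info(name): a dict with "fx", "fy", "cx", "cy" (pixels), "origin" and "rotation" of the camera in the world. Camera axes: x right, y up, looking along -z (the intrinsics and any distortion apply to the point x, -y, -z); pixel columns grow to the right and rows downward; lengths in mm; the calibration is good to about 2 mm. A picture is of the moment at which its call begins. camera_info takes no time and is no camera call.
- order.close_job(): hands the job in; it is judged then, once.
The state is a dict: "time": time; "joint_positions": joint angles; "dq": joint speeds; "tau": joint torques, N m; "tool_pos": TCP position; "tcp_rot": TCP orientation; "contact_force": force on the tool from outside, world axes, zero at the start; "moment": the same for the moment, N m; "grip_width": finger opening in mm; "finger_force": force on a finger pad.
Only numpy, scipy, OpenCV 4.12 (cv2) and the standard library are available. Lean on these libraries where they do the work, as an engineer would, in place of code of your own. Each camera call takes 0.05 s, during which the arm holds its last target. There are 200 camera calls.

TASK

Fold the sander's guard all the way down, then slide the tall notched abrasive sleeve over the spindle and turn it until its notches find the drive pin and it drops fully home on the flange. Let go of the sleeve and push the guard fully back up over it. Leave everything else on the bench as it stands.

Things in the scene. Friction and masses are not known exactly. Their poses are not given: they have to be found in the camera images.
- sander: Grey sander deck let into the bench, fixed: 230 (x) by 185 (y) mm, top 40 mm above the bench. Origin on the spindle axis at bench level, z up; the deck runs from y = -75 to y = +110 mm. The guard stands at its -y side and folds out towards -y. A black switch box (top at 65 mm) stands in its +x +y corner.
- seat (a point): On the spindle axis at the top face of the steel flange (64 mm across, 46 mm above the bench), where the sleeve's foot rests when home. Axes as the deck's. Just above the flange a square drive pin (8 mm thick, 54 mm end to end) runs across the spindle, its top 12 mm above the seat. The pin's direction differs each time and is not reported: find it by turning the sleeve under light pressure.
- spindle_tip (a point): Top end of the upright steel spindle, on its axis, 166 mm above the bench. The spindle is 34 mm in diameter and tapers over its top 14 mm to 20 mm. It is locked against turning.
- sleeve: The tall brown abrasive sleeve with dark rubber ends, standing on its foot: outside diameter 56, bore 37, 110 mm tall, about 250 g. Origin at the centre of its foot, z along its axis up. Its foot has four notches, each 11.5 mm wide and 15 mm high, through the wall at its +x, +y, -x and -y axes. Resting on the pin, it sits 12 mm above home.
- guard (a joint): Angle of the sander's guard: 0 upright (closed, with its top plate over the spindle), growing as it folds down and out, to 1.5 rad (fully down, almost level). The hinge is stiff and stays where it is left (about 3 N at the handle).
- guard_hinge (a point): Middle of the guard's hinge line, which runs along the deck's x at the foot of the guard, 45 mm above the bench, 65 mm to the -y side of the spindle axis. Its axes are the deck's. The guard is a grey plate 130 mm wide and 135 mm high with a top plate reaching 75 mm inward (+y), 140 mm above the hinge.
- guard_handle (a point): Middle of the guard's steel bar handle: round, 12 mm thick, 90 mm between its two posts, parallel to the hinge line, 40 mm outside the top plate; with the guard at 0 it lies 180 mm above the hinge line and 60 mm to +y of it. It turns with the guard (its axes are the guard's, equal to the deck's at 0).
- spare: Spare sleeve, short and wide, without notches: outside 68, bore 49, 75 mm tall. Leave it. Origin at the centre of its underside.
- figure: Small carved dark wooden figure, 132 mm tall, foot 60 mm across. Leave it. Origin at the centre of its foot.
- gouge1: Gouge lying on the bench: light wooden handle 110 mm long along -x, steel blade 110 mm along +x, 27 mm thick. Leave it. Origin under the ferrule.
- gouge2: Gouge lying on the bench: handle 110 mm along -x, blade 90 mm along +x, 27 mm thick. Leave it. Origin under the ferrule.
- mallet: Round carver's mallet standing on its head, 86 mm across, 215 mm tall. Leave it. Origin at the centre of its foot.
- glue: White glue bottle, 60 mm across, 150 mm tall. Leave it. Origin at the centre of its foot.
- offcut: Pale block of wood, 130 x 70 x 45 mm. Leave it. Origin at the centre of its underside.
Not all that is in view belongs to the job. What is shaped like the sleeve but orange is not meant.

How it is judged:
By the outcome, as a careful person would: the job done as asked, in the order asked, and still so for the second after the job is handed in, with the robot touching nothing.
It also fails if it takes over 72 s, if anything falls off the work surface, if the arm or the gripper's body presses on something with over 40 N, if the wrist force passes 120 N, or if a joint passes its speed limit or range.

## Working session

There is one attempt and no reset: what is moved stays moved. The work goes in short steps, Python scripts to look and compute and a shell command to move; the robot and the scene stay as the last step left them, time stands still between calls to the robot, and variables do not carry over. Pictures are saved under pics/ and viewed, at most 13 in all, crops included, and the job is handed in when it is done.

```bash
ls; mkdir -p pics; python3 - <<'E'
from plant import readout, viewer, order, bot
import cv2, numpy as np
for n in("top","side"):
    im=viewer.capture(n); cv2.imwrite(f"pics/{n}0.png",im[:,:,::-1]); print(n,viewer.camera_info(n))
print(readout.get_obs())
E
```

```text
pics
top {'fx': 525.1224404557388, 'fy': 525.1224404557388, 'cx': 317.3023915500344, 'cy': 241.7716506807245, 'origin': array([ 440.23405271,  -18.13422222, 1578.09518206]), 'rotation': array([ 0.06447274,  0.01013546, -1.56211947])}
side {'fx': 525.8382435040239, 'fy': 525.8382435040239, 'cx': 322.24415922073314, 'cy': 246.77915462564906, 'origin': array([ 167.42821927, -911.49338433, 1221.7408768 ]), 'rotation': array([ 7.43867234e-01,  3.72320412e-04, -3.83022144e-01])}
{'time': 0.1, 'joint_positions': array([-1.24603755e+00,  3.42689161e-01,  1.52487900e+00, -1.88246606e-05,
        1.27540444e+00, -1.45993181e-01]), 'dq': array([ 0.00030161,  0.00074516, -0.0028723 ,  0.00070533, -0.00141767,
        0.00063666]), 'tau': array([ 1.88398270e-03, -4.32007992e+01, -2.44694281e+01,  7.19176163e-02,
        5.25153300e-02, -5.75018203e-05]), 'tool_pos': array([ 238.0535505 , -467.63950707,  291.61048317]), 'tcp_rot': array([-3.14022477e+00, -1.82937630e-04,  4.70757325e-01]), 'contact_force': array([ 0.81705006, -0.29291848,  0.28419512]), 'moment': array([-0.01102606,  0.02529448, -0.03400402]), 'finger_force': 0.0, 'grip_width': 91.97222298267972}
```

View pics/top0.png

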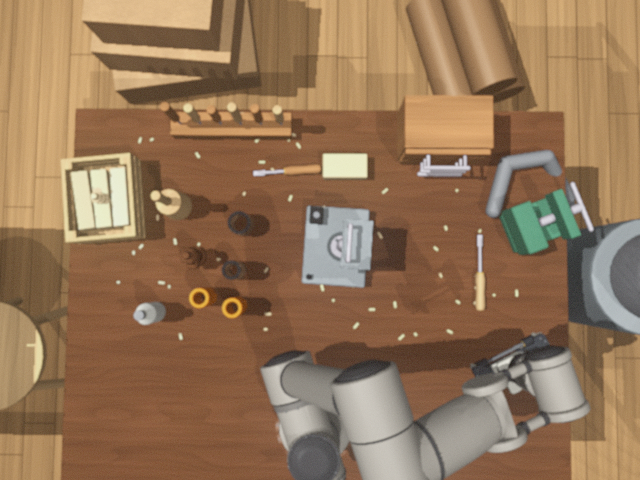

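View pics/side0.png

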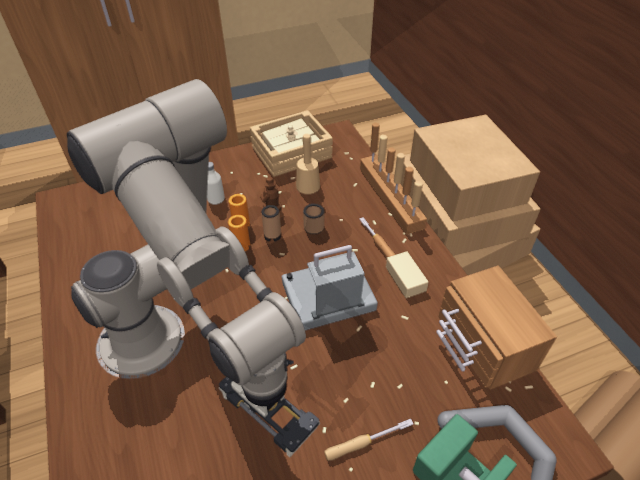

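The top view has world +x up and +y left. The tall sleeve is at about (232,270), the spare at (240,223), and the deck spans (303–373, 205–288) with the guard on its right (-y) side. In the side view the sleeve is at (271,220) and the handle at (334,252).

```bash
cat > h.py <<'E'
import numpy as np, cv2
from scipy.spatial.transform import Rotation as R
from plant import readout, viewer, order, bot
def cam(n):
    c=viewer.camera_info(n); return c,R.from_euler('xyz',c['rotation']).as_matrix()
def ray(n,u,v):
    c,M=cam(n); d=M@np.array([(u-c['cx'])/c['fx'],-(v-c['cy'])/c['fy'],-1]); return c['origin'],d/np.linalg.norm(d)
def onz(n,u,v,z):
    o,d=ray(n,u,v); return o+d*(z-o[2])/d[2]
def tri(p,q):
    o1,d1=ray('top',*p); o2,d2=ray('side',*q)
    s,t=np.linalg.lstsq(np.c_[d1,-d2],o2-o1,rcond=None)[0]
    a,b=o1+s*d1,o2+t*d2; return (a+b)/2,np.linalg.norm(a-b)
def proj(n,P):
    c,M=cam(n); p=M.T@(np.array(P)-c['origin']); return c['cx']+c['fx']*p[0]/-p[2], c['cy']-c['fy']*p[1]/-p[2]
E
python3 - <<'E'
import cv2,numpy as np
a=cv2.imread('pics/top0.png')[190:300,180:380]; b=cv2.imread('pics/side0.png')[180:340,220:390]
a=cv2.resize(a,None,fx=4,fy=4,interpolation=cv2.INTER_CUBIC);cv2.imwrite('pics/tc.png',a)
cv2.imwrite('pics/sc.png',cv2.resize(b,None,fx=3.7,fy=3.7,interpolation=cv2.INTER_CUBIC))
E
```

```text
(no output)
```

View pics/tc.png

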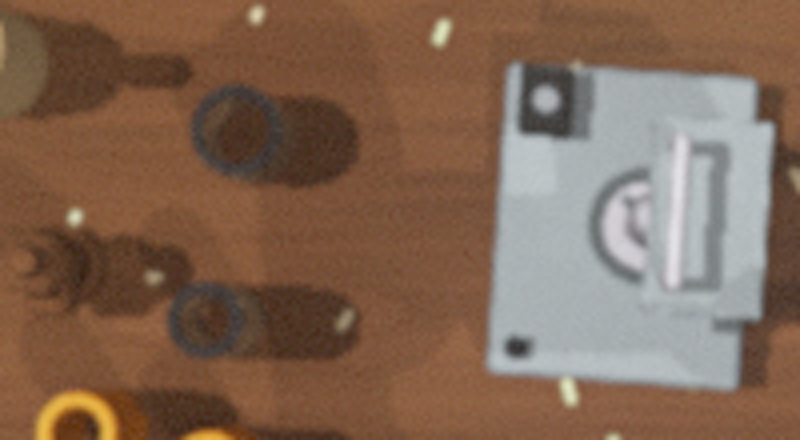

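View pics/sc.png

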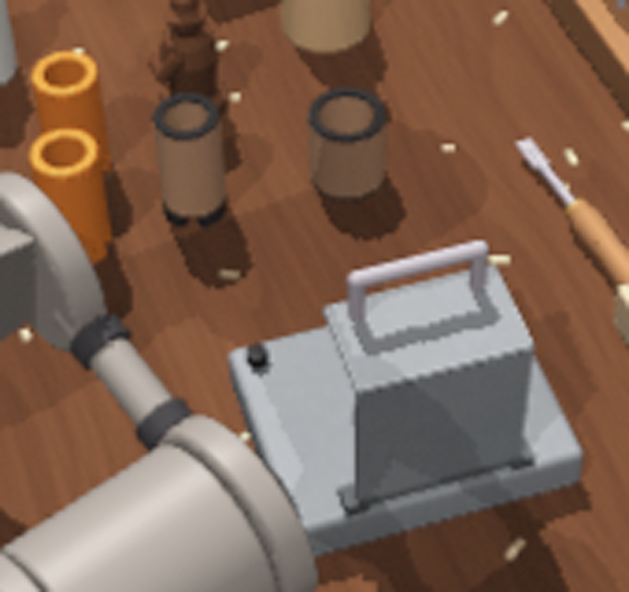

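```bash
python3 - <<'E'
from h import *
np.set_printoptions(precision=1,suppress=True)
T=lambda u,v:(u/4+180-.375,v/4+190-.375)
S=lambda u,v:(u/3.7+220-.36,v/3.7+180-.36)
c=[onz('top',*T(*p),40) for p in [(509,61),(758,77),(740,389),(487,373)]]
for p in c: print('deck',p)
m=np.mean(c,0); print('mid',m,'len',[np.linalg.norm(c[i]-c[i-1]) for i in range(4)])
ex=((c[0]-c[3])+(c[1]-c[2]))[:2]; yaw=np.arctan2(ex[1],ex[0]); print('yaw',yaw)
ey=np.array([-np.sin(yaw),np.cos(yaw)]); axis=m[:2]-17.5*ey; print('axis',axis)
print('pix tip',proj('top',[*axis,166]))
a=tri(T(682,137),S(485,248)); b=tri(T(672,287),S(357,283)); print('handle',a,b)
print('sleeve top',tri(T(207,319),S(187,116)),onz('top',*T(207,319),110),onz('side',*S(187,116),110))
print('spare',onz('top',*T(237,131),75)); print('figure top',onz('top',*T(25,258),132))
print('orange',onz('top',232-.4,307.5,110),onz('top',200,297.5,110))
for r in (18,):print()
E
```

```text
deck [648.2  30.   40. ]
deck [ 637.7 -153.4   40. ]
deck [ 408.7 -140.8   40. ]
deck [418.7  43.8  40. ]
mid [528.3 -55.1  40. ] len [np.float64(229.90517495615765), np.float64(183.73921462570124), np.float64(229.32494575110186), np.float64(184.9174598362273)]
yaw -0.05744640800850772
axis [527.3 -72.6]
pix tip (np.float64(343.1147955265359), np.float64(243.44714128857345))
handle (array([575.9, -88.6, 226.6]), np.float64(3.141748374391192)) (array([480.6, -83.2, 224.3]), np.float64(6.407050899455551))
sleeve top (array([456.5, 237.2, 108.7]), np.float64(1.8978089062711654)) [455.6 237.2 110. ] [457.1 235.5 110. ]
spare [591.3 224.3  75. ]
figure top [496.4 360.1 132. ]
orange [349.6 234.6 110. ] [376.5 323.4 110. ]
```

The measured deck sides are 230 × 184 mm (expected 230 × 185). That puts the spindle axis at (527,-73) with yaw -0.057. The handle is at about (528,-86,225), so the guard is open by at most ~0.05 rad. The sleeve axis is at (456.5,236.5). I'm moving above the handle.

```bash
python3 -m creep '0.022 0.029 0.005 0 0 -0.066 45;0.022 0.029 0.005 0 0 -0.066 45;0.022 0.029 0.005 0 0 -0.066 45;0.022 0.029 0.005 0 0 -0.066 45;0.022 0.029 0.005 0 0 -0.066 45;0.022 0.029 0.005 0 0 -0.066 45;0.022 0.029 0.003 0 0 -0.066 45;0.022 0.029 0 0 0 -0.066 45'; python3 -m creep '0.022 0.029 0 0 0 0 45;0.022 0.029 0 0 0 0 45;0.022 0.029 0 0 0 0 45;0.022 0.029 0 0 0 0 45;0.025 0.032 0 0 0 0 45;0 0 0 0 0 0 45;0 0 0 0 0 0 45'
```

```text
time: 0.77
tool_pos: [415.0, -234.3, 325.8]
tcp_rot: [3.141, -0.001, -0.061]
contact_force: [-0.0, -0.3, -0.8]
grip_width: 44.3
finger_force: 0.0
time: 1.35
tool_pos: [527.8, -86.0, 324.5]
tcp_rot: [-3.141, 0.001, -0.053]
contact_force: [-0.3, -0.0, -1.0]
grip_width: 41.2
finger_force: 0.0
```

```bash
python3 -m creep '0 0 -0.025 0 0 0 45;0 0 -0.025 0 0 0 45;0 0 0 0 0 0 45;0 0 0 0 0 0 20;0 0 0 0 0 0 20;0 0 0 0 0 0 20;0 0 0 0 0 0 20;0 0 0 0 0 0 20'; python3 - <<'E'
from h import *
a=viewer.capture('top')[200:300,290:420,::-1];b=viewer.capture('side')[200:300,270:400,::-1]
cv2.imwrite('pics/cage.png',cv2.resize(np.hstack([a,b]),None,fx=3,fy=3,interpolation=cv2.INTER_CUBIC))
E
```

```text
time: 2.02
tool_pos: [527.4, -88.1, 276.3]
tcp_rot: [3.141, -0.002, -0.057]
contact_force: [0.9, -0.1, -0.7]
grip_width: 19.1
finger_force: 0.0
```

View pics/cage.png

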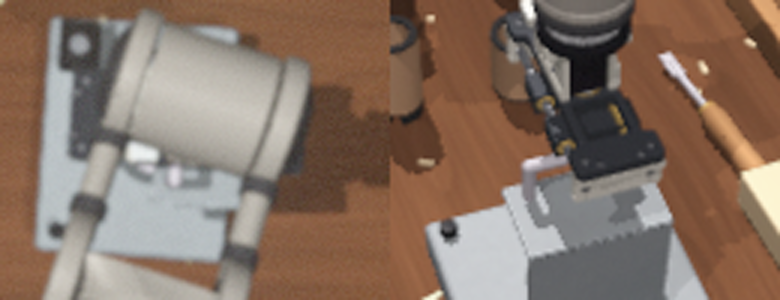

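The bar is caged between the fingers, with the guard visible below. Next I compute the arc increments.

```bash
python3 - <<'E'
import numpy as np
t=np.linspace(0.045,1.52,25);s=60*np.cos(t)-180*np.sin(t);z=60*np.sin(t)+180*np.cos(t)
for i in range(24):print(i,round(t[i+1],2),(s[i+1]-s[i])*np.array([.0574,.998]).round(4),(z[i+1]-z[i]).round(1))
E
```

```text
0 0.11 [ -0.64907912 -11.28538257] 2.8
1 0.17 [ -0.65786441 -11.43813032] 2.1
2 0.23 [ -0.66416564 -11.54768839] 1.4
3 0.29 [ -0.66795903 -11.61364311] 0.7
4 0.35 [ -0.66923025 -11.63574543] 0.0
5 0.41 [ -0.66797449 -11.6139119 ] -0.7
6 0.48 [ -0.66419651 -11.54822496] -1.4
7 0.54 [ -0.65791055 -11.43893263] -2.1
8 0.6 [ -0.64914037 -11.28644761] -2.8
9 0.66 [ -0.63791908 -11.09134566] -3.5
10 0.72 [ -0.62428904 -10.85436347] -4.2
11 0.78 [ -0.60830173 -10.57639589] -4.9
12 0.84 [ -0.5900175  -10.25849248] -5.5
13 0.91 [-0.56950541 -9.90185365] -6.1
14 0.97 [-0.5468429  -9.50782603] -6.7
15 1.03 [-0.52211554 -9.07789745] -7.3
16 1.09 [-0.49541671 -8.61369129] -7.8
17 1.15 [-0.46684722 -8.11696037] -8.4
18 1.21 [-0.43651494 -7.58958031] -8.8
19 1.27 [-0.40453441 -7.03354246] -9.3
20 1.34 [-0.37102638 -6.45094639] -9.7
21 1.4 [-0.33611737 -5.84399195] -10.1
22 1.46 [-0.29993921 -5.21497096] -10.4
23 1.52 [-0.2626285  -4.56625856] -10.7
```

```bash
python3 -m creep '0 0 0 0 0 0 0;0 0 0 0 0 0 0;0 0 0 0 0 0 0;-0.0006 -0.0113 0.0028 0 0 0 0;-0.0007 -0.0114 0.0021 0 0 0 0;-0.0007 -0.0115 0.0014 0 0 0 0;-0.0007 -0.0116 0.0007 0 0 0 0;0 0 0 0 0 0 0'
```

```text
time: 2.78
tool_pos: [524.2, -136.3, 282.4]
tcp_rot: [3.14, 0.0, -0.059]
contact_force: [-2.0, -1.9, 4.1]
grip_width: 10.9
finger_force: 30.0
```

```bash
python3 -m creep '-0.0007 -0.0116 0 0 0 0 0;-0.0007 -0.0116 -0.0007 0 0 0 0;-0.0007 -0.0115 -0.0014 0 0 0 0;-0.0006 -0.0114 -0.0021 0 0 0 0;-0.0006 -0.0113 -0.0028 0 0 0 0;-0.0006 -0.0111 -0.0035 0 0 0 0;-0.0006 -0.0108 -0.0042 0 0 0 0;-0.0006 -0.0106 -0.0049 0 0 0 0'
```

```text
time: 3.45
tool_pos: [518.8, -224.9, 261.9]
tcp_rot: [3.142, 0.001, -0.057]
contact_force: [-3.6, 2.6, 2.4]
grip_width: 11.2
finger_force: 30.0
```

```bash
python3 -m creep '-0.0006 -0.0103 -0.0055 0 0 0 0;-0.0006 -0.0099 -0.0061 0 0 0 0;-0.0005 -0.0095 -0.0067 0 0 0 0;-0.0005 -0.0091 -0.0073 0 0 0 0;-0.0005 -0.0086 -0.0078 0 0 0 0;-0.0005 -0.0081 -0.0084 0 0 0 0;-0.0004 -0.0076 -0.0088 0 0 0 0;0 0 0 0 0 0 0'
```

```text
time: 4.12
tool_pos: [515.2, -288.3, 209.6]
tcp_rot: [-3.141, 0.002, -0.058]
contact_force: [-2.9, -0.8, -2.8]
grip_width: 10.7
finger_force: 30.0
```

```bash
python3 -m creep '-0.0004 -0.007 -0.0093 0 0 0 0;-0.0004 -0.0065 -0.0097 0 0 0 0;-0.0003 -0.0058 -0.0101 0 0 0 0;-0.0003 -0.0052 -0.0104 0 0 0 0;0 -0.003 -0.007 0 0 0 0;0 0 0 0 0 0 0;0 0 0 0 0 0 0'
```

```text
time: 4.7
tool_pos: [514.6, -312.6, 166.4]
tcp_rot: [-3.139, -0.0, -0.057]
contact_force: [-4.2, 9.7, 7.2]
grip_width: 11.4
finger_force: 30.0
```

```bash
python3 -m creep '0 0 -0.004 0 0 0 0;0 0 0 0 0 0 0;0 0 0 0 0 0 0'; python3 -m creep '0 0 -0.004 0 0 0 0;0 0 0 0 0 0 0;0 0 0 0 0 0 0'
```

```text
time: 4.95
tool_pos: [515.2, -312.6, 165.3]
tcp_rot: [-3.141, -0.003, -0.056]
contact_force: [-8.1, 13.7, 24.3]
grip_width: 11.2
finger_force: 30.0
time: 5.2
tool_pos: [516.2, -312.6, 162.9]
tcp_rot: [3.141, -0.006, -0.056]
contact_force: [-7.8, 16.2, 32.3]
grip_width: 10.7
finger_force: 30.0
```

```bash
python3 -m creep '0 0 0.005 0 0 0 0;0 0 0 0 0 0 28;0 0 0 0 0 0 28;0 0 0 0 0 0 28;0 0 0.03 0 0 0 28;0 0 0.035 0 0 0 28;0 0 0.035 0 0 0 40;0 0 0.035 0 0 0 40'; python3 - <<'E'
from h import *
a=viewer.capture('top')[190:330,170:450,::-1];b=viewer.capture('side')[150:360,210:420,::-1]
cv2.imwrite('pics/dt.png',a);cv2.imwrite('pics/ds.png',b)
cv2.imwrite('pics/down.png',cv2.resize(b,None,fx=2.8,fy=2.8,interpolation=cv2.INTER_CUBIC))
E
```

```text
time: 5.87
tool_pos: [514.4, -314.7, 299.0]
tcp_rot: [3.141, -0.001, -0.058]
contact_force: [0.8, -0.4, 0.3]
grip_width: 34.3
finger_force: 0.0
```

View pics/down.png

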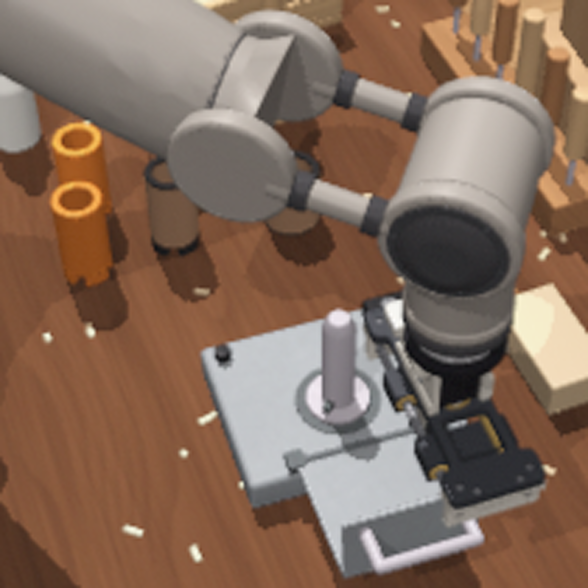

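The guard is folded level and the spindle stands clear, with its tip at about (331,262) in the full side image. I'm moving over the sleeve.

```bash
python3 -m creep '-0.004 0.037 0 0 0 0.03 60;-0.004 0.037 0 0 0 0.03 100;-0.004 0.037 0 0 0 0.03 100;-0.004 0.037 0 0 0 0.03 100;-0.004 0.037 0 0 0 0.03 100;-0.004 0.037 0 0 0 0.03 100;-0.004 0.037 0 0 0 0.03 100;-0.004 0.037 0 0 0 0.03 100';python3 -m creep '-0.004 0.037 0 0 0 0.01 100;-0.004 0.037 0 0 0 0.01 100;-0.004 0.037 0 0 0 0 100;-0.004 0.037 0 0 0 0 100;-0.004 0.037 0 0 0 0 100;-0.004 0.037 0 0 0 0 100;-0.004 0.033 0 0 0 0 100;0 0 0 0 0 0 100'
python3 - <<'E'
from h import *
a=viewer.capture('top')[...,::-1];b=viewer.capture('side')[...,::-1]
cv2.imwrite('pics/t2.png',a);cv2.imwrite('pics/s2.png',b);o=readout.get_obs();print(o['tool_pos'],o['tcp_rot'])
A=cv2.resize(a[210:290,300:400],None,fx=4,fy=4,interpolation=cv2.INTER_CUBIC);B=cv2.resize(b[230:330,280:380],None,fx=4,fy=4,interpolation=cv2.INTER_CUBIC)
cv2.imwrite('pics/sp.png',np.hstack([A,B[:320]]))
cv2.imwrite('pics/sp2.png',np.hstack([A,B[40:360]]))
E
```

```text
time: 6.63
tool_pos: [482.1, -16.9, 297.2]
tcp_rot: [3.141, -0.001, 0.184]
contact_force: [0.9, 0.2, -0.5]
grip_width: 85.6
finger_force: 0.0
time: 7.3
tool_pos: [453.6, 241.5, 297.0]
tcp_rot: [-3.14, -0.001, 0.207]
contact_force: [-1.3, -0.3, 0.4]
grip_width: 91.6
finger_force: 0.0
[454.29938139 237.53610467 296.87201193] [3.14085124e+00 1.48474112e-04 2.05475411e-01]
```

View pics/sp2.png

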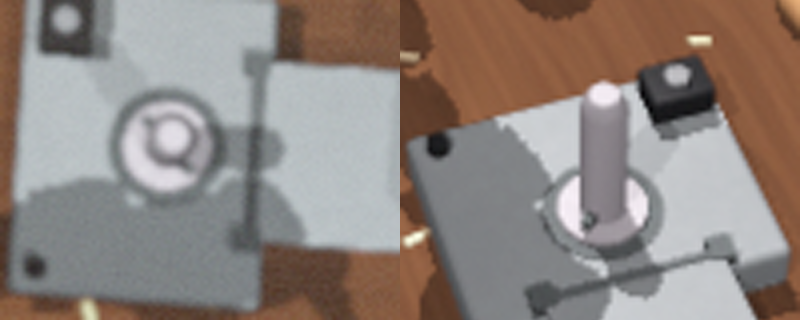

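The top view shows the pin ends at about (152,120) and (190,168) in the crop, so the pin lies at roughly 38° in the world frame. I'll check the spindle axis and the sleeve's notch yaw.

```bash
python3 - <<'E'
from h import *
np.set_printoptions(precision=1,suppress=True)
t=(171/4+300-.4,137/4+210-.4); s=((604-400)/4+280-.4,(91+40)/4+230-.4)
print(tri(t,s),onz('top',*t,166),onz('side',*s,166),proj('side',[527.3,-72.6,166]))
T=lambda u,v:(u/4+300-.4,v/4+210-.4)
a=onz('top',*T(152,120),54);b=onz('top',*T(190,168),54);print(a,b,np.degrees(np.arctan2(*(a-b)[1::-1])),(a+b)/2, onz('top',*T(166,146),46))
b=cv2.imread('pics/s2.png'); a0=cv2.imread('pics/side0.png')
print(proj('side',[456.5,236.5,0]))
cv2.imwrite('pics/foot.png',np.hstack([cv2.resize(x[195:250,245:300],None,fx=7,fy=7,interpolation=cv2.INTER_CUBIC) for x in(a0,b)]))
E
```

```text
(array([527.7, -71. , 167. ]), np.float64(3.356516854266459)) [526.2 -70.5 166. ] [529.7 -70.7 166. ] (np.float64(330.03758793174785), np.float64(263.1166084881812))
[545.3 -60.8  54. ] [510.6 -88.6  54. ] 38.68647260013427 [528.  -74.7  54. ] [526.9 -71.4  46. ]
(np.float64(272.4151445973056), np.float64(235.68814900458406))
```

View pics/foot.png

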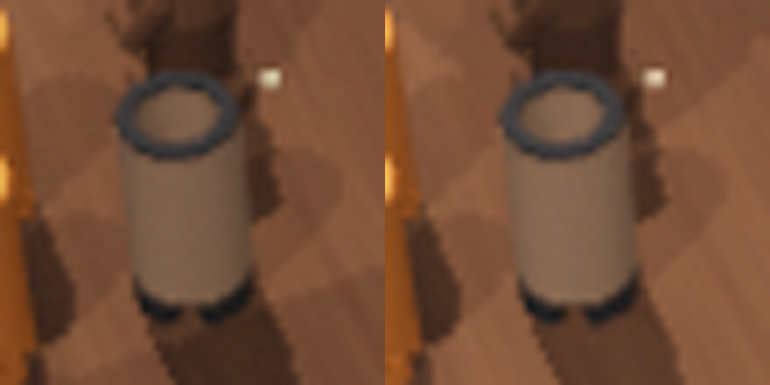

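The notch faces the camera, at about -104° world, so the sleeve must turn about -37° to meet the pin at 38.7°. The spindle axis is confirmed at (527.3,-72). I'm grasping the sleeve.

```bash
python3 -m creep '0.002 0 -0.03 0 0 0 100;0 0 -0.03 0 0 0 100;0 0 -0.03 0 0 0 100;0 0 -0.03 0 0 0 100;0 0 -0.025 0 0 0 100;0 0 -0.017 0 0 0 100;0 0 0 0 0 0 100;0 0 0 0 0 0 100'; python3 -m creep '0 0 0 0 0 0 50;0 0 0 0 0 0 50;0 0 0 0 0 0 50;0 0 0 0 0 0 50;0 0 0 0 0 0 50;0 0 0 0 0 0 50;0 0 0 0 0 0 50'
```

```text
time: 8.07
tool_pos: [456.6, 235.4, 135.1]
tcp_rot: [3.141, 0.002, 0.201]
contact_force: [1.0, -0.4, 0.7]
grip_width: 91.8
finger_force: 0.0
time: 8.65
tool_pos: [456.6, 237.1, 136.0]
tcp_rot: [-3.141, -0.001, 0.203]
contact_force: [0.2, 1.4, 1.9]
grip_width: 56.5
finger_force: 29.9
```

```bash
python3 -m creep '0 0 0.02 0 0 0 50;0 0 0.038 0 0 0 50;0 0 0.038 0 0 0 50;0 0 0.038 0 0 0 50;0 0 0.038 0 0 0 50;0 0 0.018 0 0 0 50;0 0 0 0 0 0 50'; python3 -m creep '0.007 -0.031 0 0 0 -0.065 50;0.007 -0.031 0 0 0 -0.065 50;0.007 -0.031 0 0 0 -0.065 50;0.007 -0.031 0 0 0 -0.065 50;0.007 -0.031 0 0 0 -0.065 50;0.007 -0.031 0 0 0 -0.065 50;0.007 -0.031 0 0 0 -0.065 50;0.007 -0.031 0 0 0 -0.065 50'; python3 -m creep '0.007 -0.031 0 0 0 -0.065 50;0.0075 -0.0295 0 0 0 -0.065 50;0 0 0 0 0 0 50;0 0 0 0 0 0 50;0 0 0 0 0 0 50;0 0 0 0 0 0 50'
python3 - <<'E'
from h import *
np.set_printoptions(precision=1,suppress=True)
a=viewer.capture('top')[...,::-1];b=viewer.capture('side')[...,::-1]
cv2.imwrite('pics/t3.png',a);cv2.imwrite('pics/s3.png',b)
print(proj('side',[527.3,-72,188]),proj('side',[527.3,-72,166]))
cv2.imwrite('pics/ov.png',cv2.resize(b[180:330,260:410],None,fx=4,fy=4,interpolation=cv2.INTER_CUBIC))
E
```

```text
time: 9.23
tool_pos: [457.5, 237.3, 329.9]
tcp_rot: [-3.141, -0.008, 0.203]
contact_force: [0.8, 0.5, -2.6]
grip_width: 56.3
finger_force: 29.9
time: 9.9
tool_pos: [511.7, -12.6, 323.2]
tcp_rot: [3.141, 0.004, -0.32]
contact_force: [0.7, 0.3, -2.9]
grip_width: 56.0
finger_force: 29.9
time: 10.4
tool_pos: [526.4, -70.6, 324.5]
tcp_rot: [3.141, 0.002, -0.446]
contact_force: [-0.1, -0.6, -1.9]
grip_width: 56.5
finger_force: 29.9
(np.float64(330.03832064093046), np.float64(257.46732810156027)) (np.float64(329.95097041233157), np.float64(262.9578716641643))
```

View pics/ov.png

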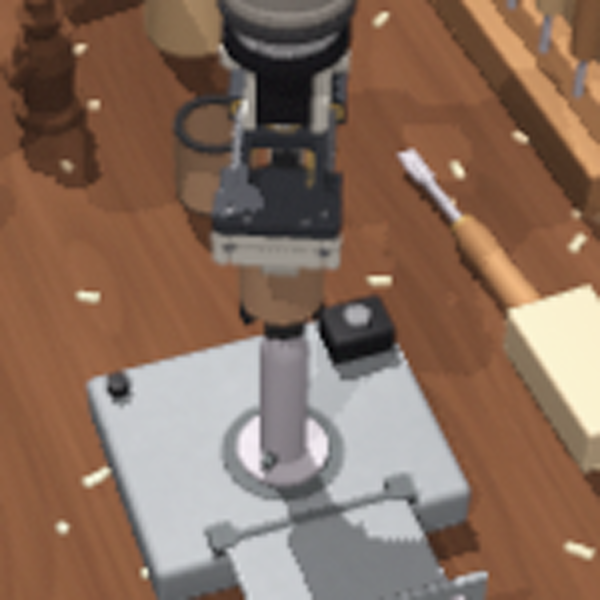

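The sleeve foot is centred over the spindle, both near x=283 in the crop. I'm lowering it.

```bash
python3 -m creep '0 0 -0.01 0 0 0 50;0 0 -0.01 0 0 0 50;0 0 -0.008 0 0 0 50;0 0 -0.008 0 0 0 50;0 0 -0.008 0 0 0 50;0 0 0 0 0 0 50'; python3 -m creep '0 0 -0.01 0 0 0 50;0 0 -0.01 0 0 0 50;0 0 -0.01 0 0 0 50;0 0 0 0 0 0 50'
```

```text
time: 11.0
tool_pos: [526.4, -71.8, 279.5]
tcp_rot: [3.141, 0.002, -0.447]
contact_force: [0.5, -1.1, -4.1]
grip_width: 56.5
finger_force: 29.9
time: 11.33
tool_pos: [526.4, -71.8, 249.2]
tcp_rot: [3.141, 0.002, -0.447]
contact_force: [2.6, -2.4, -5.1]
grip_width: 56.4
finger_force: 29.9
```

Now down to just above the pin, then gently onto it.

```bash
python3 -m creep '0 0 -0.012 0 0 0 50;0 0 -0.012 0 0 0 50;0 0 -0.012 0 0 0 50;0 0 -0.012 0 0 0 50;0 0 0 0 0 0 50'; python3 -m creep '0 0 -0.005 0 0 0 50;0 0 -0.003 0 0 0 50;0 0 -0.003 0 0 0 50;0 0 0 0 0 0 50;0 0 0 0 0 0 50'
```

```text
time: 11.75
tool_pos: [526.9, -71.8, 201.9]
tcp_rot: [3.141, 0.001, -0.447]
contact_force: [2.0, -2.4, -4.1]
grip_width: 56.3
finger_force: 29.9
time: 12.17
tool_pos: [527.4, -71.5, 193.5]
tcp_rot: [-3.141, -0.002, -0.447]
contact_force: [0.5, 0.5, 3.3]
grip_width: 56.3
finger_force: 30.0
```

Resting on the pin (TCP at 193.5 mm, reaction upward). I'm pressing lightly and turning.

```bash
python3 -m creep '0 0 -0.003 0 0 -0.03 50;0 0 0 0 0 -0.03 50;0 0 0 0 0 -0.03 50;0 0 0 0 0 -0.03 50;0 0 0 0 0 0 50'; python3 -m creep '0 0 0 0 0 0.04 50;0 0 0 0 0 0.04 50;0 0 0 0 0 0.04 50;0 0 0 0 0 0.04 50;0 0 0 0 0 0.04 50;0 0 0 0 0 0.04 50;0 0 0 0 0 0 50'
```

```text
time: 12.58
tool_pos: [528.6, -72.0, 192.7]
tcp_rot: [-3.14, -0.007, -0.568]
contact_force: [0.1, 0.9, 16.3]
grip_width: 56.2
finger_force: 30.0
time: 13.17
tool_pos: [528.2, -71.6, 192.0]
tcp_rot: [-3.141, -0.005, -0.325]
contact_force: [0.6, 2.1, 11.7]
grip_width: 56.5
finger_force: 30.0
```

```bash
python3 -m creep '0 0 0 0 0 0.04 50;0 0 0 0 0 0.04 50;0 0 0 0 0 0.04 50;0 0 0 0 0 0.04 50;0 0 0 0 0 0 50'; python3 -m creep '0 0 0 0 0 0.04 50;0 0 0 0 0 0.04 50;0 0 0 0 0 0.04 50;0 0 0 0 0 0.04 50;0 0 0 0 0 0 50'
```

```text
time: 13.58
tool_pos: [527.6, -72.4, 190.1]
tcp_rot: [3.14, -0.003, -0.166]
contact_force: [1.7, -3.6, -0.7]
grip_width: 56.3
finger_force: 30.0
time: 14.0
tool_pos: [527.6, -72.1, 189.9]
tcp_rot: [3.141, -0.002, -0.009]
contact_force: [3.9, -2.1, -1.8]
grip_width: 55.8
finger_force: 30.0
```

The force vanished and z now follows the command, so the notch has dropped over the pin. I'm lowering further.

```bash
python3 -m creep '0 0 -0.003 0 0 0 50;0 0 -0.003 0 0 0 50;0 0 0 0 0 0 50;0 0 0 0 0 0 50';python3 -c "
from h import *;print(readout.get_obs()['moment'])"
```

```text
time: 14.33
tool_pos: [527.9, -72.0, 184.7]
tcp_rot: [3.141, -0.004, -0.01]
contact_force: [3.9, -2.1, 5.8]
grip_width: 55.9
finger_force: 30.0
[-0.45601604 -0.48513403 -0.82421677]
```

```bash
python3 -m creep '0 0 0 0 0 -0.03 50;0 0 0 0 0 -0.03 50;0 0 -0.003 0 0 0 50;0 0 -0.003 0 0 0 50;0 0 0 0 0 0 50;0 0 0 0 0 0 50';python3 -c "
from h import *;print(readout.get_obs()['moment'])"
```

```text
time: 14.83
tool_pos: [529.0, -72.2, 180.2]
tcp_rot: [3.14, -0.007, -0.068]
contact_force: [3.2, -1.7, 14.2]
grip_width: 55.8
finger_force: 30.0
[-0.3578415  -0.46032899  0.08888989]
```

```bash
python3 -m creep '0 0 -0.004 0 0 0 50;0 0 0 0 0 0 50;0 0 0 0 0 0 50'; python3 -m creep '0 0 0.006 0 0 0 50;0 0 0 0 0 0 100;0 0 0 0 0 0 100;0 0 0 0 0 0 100;0 0 0 0 0 0 100;0 0 0 0 0 0 100'
```

```text
time: 15.08
tool_pos: [529.6, -72.2, 178.2]
tcp_rot: [3.139, -0.01, -0.068]
contact_force: [0.2, -1.0, 26.8]
grip_width: 55.7
finger_force: 30.0
time: 15.58
tool_pos: [526.4, -71.4, 178.9]
tcp_rot: [-3.141, 0.002, -0.067]
contact_force: [-0.4, -0.5, 0.5]
grip_width: 84.4
finger_force: 0.0
```

```bash
python3 -m creep '0 0 0.015 0 0 0 100;0 0 0.035 0 0 0 100;0 0 0.035 0 0 0 100;0 0 0.035 0 0 0 100;-0.002 -0.034 0 0 0 0 100;-0.002 -0.034 0 0 0 0 100;-0.002 -0.034 0 0 0 0 60;-0.002 -0.034 0 0 0 0 40'; python3 -m creep '-0.002 -0.034 0 0 0 0 40;-0.002 -0.034 0 0 0 0 40;-0.001 -0.037 0 0 0 0.01 40;0 0 0 0 0 0 30;0 0 0 0 0 0 30;0 0 0 0 0 0 30'
python3 - <<'E'
from h import *
np.set_printoptions(precision=1,suppress=True)
a=viewer.capture('top')[...,::-1];b=viewer.capture('side')[...,::-1]
cv2.imwrite('pics/t4.png',a);cv2.imwrite('pics/s4.png',b)
for z in (156,168,166,46):print(z,(np.array(proj('side',[527.3,-72,z]))-[260,200])*4)
cv2.imwrite('pics/home.png',cv2.resize(b[200:350,260:410],None,fx=4,fy=4,interpolation=cv2.INTER_CUBIC))
E
```

```text
time: 16.25
tool_pos: [518.5, -208.7, 299.5]
tcp_rot: [-3.141, 0.0, -0.066]
contact_force: [0.9, -0.0, 0.5]
grip_width: 82.9
finger_force: 0.0
time: 16.75
tool_pos: [513.6, -312.2, 298.9]
tcp_rot: [-3.14, 0.001, -0.058]
contact_force: [0.2, 0.2, -0.3]
grip_width: 43.0
finger_force: 0.0
156 [279.6 261.6]
168 [279.8 249.9]
166 [279.8 251.8]
46 [278.  363.2]
```

View pics/home.png

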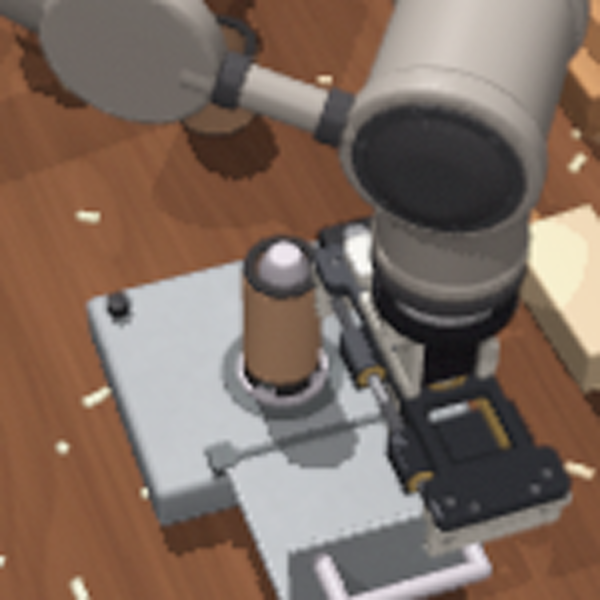

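The sleeve is home, with the spindle tip protruding above its rim and the foot on the flange. Next I regrip the handle.

```bash
python3 -m creep '0.001 0 -0.035 0 0 0 28;0 0 -0.035 0 0 0 28;0 0 -0.03 0 0 0 28;0 0 -0.02 0 0 0 28;0 0 -0.013 0 0 0 28;0 0 0 0 0 0 28'; python3 -m creep '0 0 0 0 0 0 0;0 0 0 0 0 0 0;0 0 0 0 0 0 0;0 0 0 0 0 0 0;0 0 0 0 0 0 0'; python3 - <<'E'
import numpy as np
t=np.linspace(1.5,-0.01,25);s=60*np.cos(t)-180*np.sin(t);z=60*np.sin(t)+180*np.cos(t)
for i in range(24):print(i,round(t[i+1],2),((s[i+1]-s[i])*np.array([.0574,.998])).round(1),(z[i+1]-z[i]).round(1))
E
```

```text
time: 17.35
tool_pos: [514.0, -310.3, 163.6]
tcp_rot: [-3.138, 0.005, -0.055]
contact_force: [1.5, 0.2, -0.1]
grip_width: 25.6
finger_force: 0.0
time: 17.77
tool_pos: [515.6, -312.3, 167.5]
tcp_rot: [3.141, -0.002, -0.057]
contact_force: [3.9, 3.3, -0.8]
grip_width: 11.0
finger_force: 30.0
0 1.44 [0.3 4.9] 10.9
1 1.37 [0.3 5.6] 10.5
2 1.31 [0.4 6.2] 10.2
3 1.25 [0.4 6.9] 9.8
4 1.19 [0.4 7.4] 9.3
5 1.12 [0.5 8. ] 8.8
6 1.06 [0.5 8.6] 8.3
7 1.0 [0.5 9.1] 7.7
8 0.93 [0.5 9.5] 7.2
9 0.87 [ 0.6 10. ] 6.5
10 0.81 [ 0.6 10.4] 5.9
11 0.75 [ 0.6 10.7] 5.2
12 0.68 [ 0.6 11. ] 4.6
13 0.62 [ 0.6 11.3] 3.9
14 0.56 [ 0.7 11.5] 3.1
15 0.49 [ 0.7 11.7] 2.4
16 0.43 [ 0.7 11.8] 1.7
17 0.37 [ 0.7 11.9] 0.9
18 0.3 [ 0.7 11.9] 0.2
19 0.24 [ 0.7 11.9] -0.6
20 0.18 [ 0.7 11.8] -1.3
21 0.12 [ 0.7 11.7] -2.1
22 0.05 [ 0.7 11.6] -2.8
23 -0.01 [ 0.7 11.4] -3.5
```

```bash
python3 -m creep '0.0003 0.0049 0.0109 0 0 0 0;0.0003 0.0056 0.0105 0 0 0 0;0.0004 0.0062 0.0102 0 0 0 0;0.0004 0.0069 0.0098 0 0 0 0;0.0004 0.0074 0.0093 0 0 0 0;0.0005 0.008 0.0088 0 0 0 0;0.0005 0.0086 0.0083 0 0 0 0;0.0005 0.0091 0.0077 0 0 0 0'
```

```text
time: 18.43
tool_pos: [518.8, -257.4, 243.9]
tcp_rot: [3.137, -0.003, -0.058]
contact_force: [3.6, -4.5, -1.2]
grip_width: 10.6
finger_force: 30.0
```

```bash
python3 -m creep '0.0005 0.0095 0.0072 0 0 0 0;0.0006 0.01 0.0065 0 0 0 0;0.0006 0.0104 0.0059 0 0 0 0;0.0006 0.0107 0.0052 0 0 0 0;0.0006 0.011 0.0046 0 0 0 0;0.0006 0.0113 0.0039 0 0 0 0;0.0007 0.0115 0.0031 0 0 0 0;0.0007 0.0117 0.0024 0 0 0 0'
```

```text
time: 19.1
tool_pos: [523.9, -171.6, 283.9]
tcp_rot: [3.135, -0.006, -0.058]
contact_force: [2.2, -4.8, 1.7]
grip_width: 11.1
finger_force: 30.0
```

```bash
python3 -m creep '0.0007 0.0118 0.0017 0 0 0 0;0.0007 0.0119 0.0009 0 0 0 0;0.0007 0.0119 0.0002 0 0 0 0;0.0007 0.0119 -0.0006 0 0 0 0;0.0007 0.0118 -0.0013 0 0 0 0;0.0007 0.0117 -0.0021 0 0 0 0;0 0 0 0 0 0 0'
```

```text
time: 19.68
tool_pos: [528.3, -97.3, 281.0]
tcp_rot: [3.141, -0.004, -0.056]
contact_force: [6.0, 1.4, 4.0]
grip_width: 11.2
finger_force: 30.0
```

```bash
python3 -m creep '0.0007 0.0116 -0.0028 0 0 0 0;0.0005 0.0084 -0.0025 0 0 0 0;0 0 0 0 0 0 0;0 0 0 0 0 0 0'; python3 -m creep '0.0002 0.004 -0.001 0 0 0 0;0 0 0 0 0 0 0;0 0 0 0 0 0 0';python3 -m creep '0.0002 0.004 -0.001 0 0 0 0;0 0 0 0 0 0 0;0 0 0 0 0 0 0'
```

```text
time: 20.02
tool_pos: [529.5, -77.8, 275.1]
tcp_rot: [-3.141, -0.004, -0.057]
contact_force: [5.9, 2.4, 2.5]
grip_width: 11.1
finger_force: 30.0
time: 20.27
tool_pos: [529.5, -77.0, 275.0]
tcp_rot: [3.136, -0.004, -0.057]
contact_force: [2.6, -11.6, 4.9]
grip_width: 11.2
finger_force: 30.0
time: 20.52
tool_pos: [529.5, -76.5, 274.9]
tcp_rot: [3.129, -0.005, -0.058]
contact_force: [0.1, -25.4, 10.7]
grip_width: 11.1
finger_force: 30.0
```

The guard is hard against its closed stop at y≈-77, where it should be. I relax, release and lift.

```bash
python3 -m creep '0 -0.004 0 0 0 0 0;0 0 0 0 0 0 0;0 0 0 0 0 0 28;0 0 0 0 0 0 28;0 0 0 0 0 0 28;0 0 0 0 0 0 28'; python3 -m creep '0 0 0.025 0 0 0 28;0 0 0.03 0 0 0 28;0 0 0.03 0 0 0 28;0 -0.035 0 0 0 0 28;0 -0.035 0 0 0 0 28;0 -0.035 0 0 0 0 28;0 -0.035 0 0 0 0 28;0 -0.035 0 0 0 0 28'; python3 -m creep '0 -0.035 0 0 0 0 28;0 -0.035 0 0 0 0 28;0 0 0 0 0 0 28;0 0 0 0 0 0 28'
python3 - <<'E'
from h import *
a=viewer.capture('top')[190:300,180:380,::-1];b=viewer.capture('side')[180:340,220:390,::-1]
a=cv2.resize(a,(500,275),interpolation=cv2.INTER_CUBIC);b=cv2.resize(b,(292,275),interpolation=cv2.INTER_CUBIC)
cv2.imwrite('pics/end.png',np.hstack([a,b]))
c=np.array([.0574,.998]);m=np.array([527.1,-77.6]);ex=np.array([.998,-.0574])
for s in(-45,45):
  p=[*(m+s*ex),225];print((np.array(proj('top',p))-[180,190])*2.5,(np.array(proj('side',p))-[220,180])*1.718+[500,0])
E
```

```text
time: 21.02
tool_pos: [528.3, -74.3, 271.8]
tcp_rot: [-3.141, 0.002, -0.057]
contact_force: [-0.2, 0.9, -0.4]
grip_width: 25.4
finger_force: 0.0
time: 21.68
tool_pos: [528.6, -250.8, 356.9]
tcp_rot: [-3.141, 0.001, -0.056]
contact_force: [0.9, 0.6, 0.4]
grip_width: 25.6
finger_force: 0.0
time: 22.02
tool_pos: [528.4, -321.1, 355.9]
tcp_rot: [-3.14, 0.002, -0.06]
contact_force: [0.1, -0.5, 0.4]
grip_width: 25.5
finger_force: 0.0
[412.13910965 173.85325484] [661.96283863 126.50466615]
[417.59566154  87.06030888] [718.86744612 112.23450818]
```

View pics/end.png

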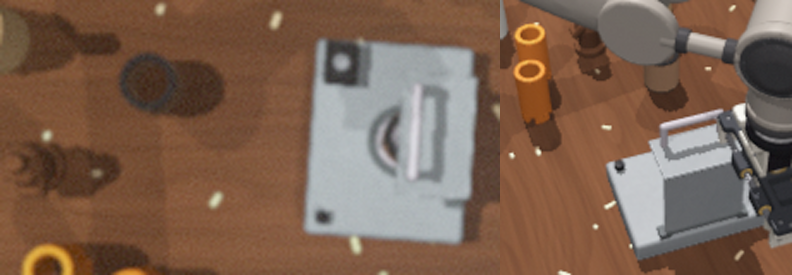

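The handle bar runs from (417,88) to (411,178) in the crop, matching its predicted closed position. The sleeve is under the guard, and the spare, figure and orange sleeves that are in this view stand where they were.

```bash
python3 -c "
from plant import order;print(order.close_job())"
```

```text
the job is handed in; nothing more can be done
None
```

The sleeve is home on the flange with its notches on the drive pin, the guard is pushed fully back up over it, and the job was handed in at about 22 s with the robot clear of everything.

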